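Line up the specimen jars in the bench rack

TASK

Draw the rack's blue sliding end stop back to make room, stand the three loose yellow-capped specimen jars upright in the rack next to the two already there, then slide the end stop up until all five jars stand close together, side by side and upright, in one row. Do not knock any jar over, and leave the other things on the desk where they are.

Things in the scene. Friction and masses are not known exactly. Their poses are not given: they have to be found in the camera images.
- jar_1: clear screw-cap specimen jar with a yellow cap, upright: 75 mm tall, cap 55 mm across (60 to 75 mm up), body 52 mm across below it; about 0.18 kg. Origin at the centre of its underside, z up. All five jars are alike and interchangeable. Starts loose on the desk in front of the rack.
- jar_2: clear screw-cap specimen jar with a yellow cap, upright: 75 mm tall, cap 55 mm across (60 to 75 mm up), body 52 mm across below it; about 0.18 kg. Origin at the centre of its underside, z up. All five jars are alike and interchangeable. Starts loose on the desk in front of the rack.
- jar_3: clear screw-cap specimen jar with a yellow cap, upright: 75 mm tall, cap 55 mm across (60 to 75 mm up), body 52 mm across below it; about 0.18 kg. Origin at the centre of its underside, z up. All five jars are alike and interchangeable. Starts loose on the desk in front of the rack.
- jar_4: clear screw-cap specimen jar with a yellow cap, upright: 75 mm tall, cap 55 mm across (60 to 75 mm up), body 52 mm across below it; about 0.18 kg. Origin at the centre of its underside, z up. All five jars are alike and interchangeable. Starts standing in the rack, near the fixed end plate.
- jar_5: clear screw-cap specimen jar with a yellow cap, upright: 75 mm tall, cap 55 mm across (60 to 75 mm up), body 52 mm across below it; about 0.18 kg. Origin at the centre of its underside, z up. All five jars are alike and interchangeable. Starts standing in the rack, near the fixed end plate.
- jar_rack: grey sheet-metal rack fixed to the desk, 66 mm wide (x), 370 mm long (y): a channel one jar deep, open above. Floor a slick white strip 10 mm above the desk, 60 mm between two rails whose tops are 40 mm above the desk. Fixed end plate at +y (inner face y = +155 mm, top 80 mm above the desk). Origin on the desk, mid-width; y runs along the row to the end plate, z up.
- row_end (a point): point on the channel floor, mid-width, at the inner face of the fixed end plate; axes as jar_rack. The channel runs from here toward -y. A snug row of five jars is about 274 mm long; a light push with the end stop slides the jars together on the slick floor.
- end_stop (a joint): travel of the blue end stop along the rack, m: 0 = fully drawn back (320 mm of channel free between its rubber face and the end plate), growing toward the end plate, to 0.20. Free length = 0.320 - value; about 0.046 against a snug row of five. Rail friction about 3 N; it stays where left and cannot come off.
- end_stop_grip (a point): grip point of the black lug on the end stop, 84 mm above the desk, 26.5 mm behind the rubber face (away from the jars). Lug: 18 mm across the rack (x), 22 mm along it (y), from 52 to 98 mm above the desk, standing on a blue block 76 mm wide and 36 mm long. The face plate before it is 54 mm wide, its top 80 mm above the desk. Axes as jar_rack.
- timer: white lab timer, 62x68x18 mm, lying on the desk left of the rack; leave it alone. Origin at the centre of its underside.
- highlighter: green-yellow highlighter pen, 118 mm long, 17 mm high, lying on the desk in front; leave it alone. Origin under its middle, its length along its y.
- oil_bottle: small amber dropper bottle with a black top, 27 mm across, 85 mm tall, standing behind the rack; leave it alone. Origin at the centre of its underside.
Mind the look-alikes: they are no part of the job. What is shaped like the jar_3 but green, orange or pink is not meant.

How it is judged:
By the outcome, as a careful person would: the job done as asked, in the order asked, and still so for the second after the job is handed in, with the robot touching nothing.
It also fails if it takes over 72 s, if anything falls off the work surface, if the arm or the gripper's body presses on something with over 40 N, if the wrist force passes 120 N, or if a joint passes its speed limit or range.

ROBOT

A 6-joint arm with a two-finger parallel gripper is mounted at the origin on a cart in front of the work surface, level with it; the furniture and walls round the work are solid. World frame = base frame: x ahead of the robot, y to its left, z up, the work surface at z = 0. Lengths are in m, angles in rad, forces in N, time in s.
With the tool pointing down it reaches from about 0.25 to 0.725 m from the base axis. Payload 4 kg.
Tool frame: the origin (TCP) lies on the front face of the gripper's body, between the roots of the fingers; the fingertips stand 73 mm ahead of it and the grasp point (between the pads) lies 54 mm ahead of it; z points along the fingers, y is the line along which they close (so a half turn about z gives the same grasp; the last joint's range is limited). The gripper opens to 85 mm and grips with 20 to 120 N. Pads are 22 mm wide; open, the fingers measure 114 mm over their backs; the gripper's body (76 mm by 85 mm) begins 54 mm behind the grasp point. The pads swing forward as they close: fully open they stand 13 mm farther back than shut.
Start: joints at [-1.135, 0.241, 0.005, 1.335, 0, 1.571], TCP at [0.211, -0.453, 0.304] pointing down, gripper open.
Joint ranges: [-2.72, 2.72], [-1.05, 1.87], [-1.09, 1.28], [-1.99, 2.15], [-1.42, 1.44], [-3.14, 3.14]. Speed limits (rad/s): [2.79, 2.79, 3.14, 3.14, 3.14, 3.14].

INTERFACE

Orientations are given as a unit quaternion [x, y, z, w].
In Python, from workcell import bot gives the robot as it stands. The module is installed in compiled form; this text tells all that it offers.
- The arm moves only by the tool step_arm, never from a script. Its argument "rows" is a list of rows, each a list of 2 entries, a list of its own where there are three numbers: the shift along the tool's x, y, z in mm, then the turn about the tool's z in degrees. A call has 1 to 12 rows; each row is the pose to reach, as a shift and turn from the pose commanded when the call began, along the tool's axes at that moment; what a row does not reach only later rows make up. A row lasts 1/8 s, in which the tool goes at most 62.5 mm and 10.7 degrees, less where a joint would pass 70% of its speed; a pose out of reach is approached as far as the arm can. A call with a gripper value outside its range is refused whole. "claw" is the gripper's target within -1 to 1 (shut at 1, half-way at 0, fully open at -1), set as the call begins (left out, the last holds). The fingers move at their own pace and stop on an object; the grip force is fixed at half the most. Time passes only in rows, so rows that repeat a pose let the fingers close. It gives the time, the measured TCP pose, the force, the opening and the grip force at its end, in the units of the state.
- bot.get_obs(): the state, without advancing time (a new reading comes with each control period).
- bot.camera(name): name is "scene" or "top" or "wrist"; returns (picture, depth): 384x512x3 uint8, red, green, blue; 384x512 float32, m along the optical axis (not along the pixel's ray), 0 where there is no reading.
- bot.camera_params(name): a dict with "fx", "fy", "cx", "cy" (pixels), "pose" (4x4, takes a point from camera to world coordinates). Camera axes: x right, y up, looking along -z (the intrinsics and any distortion apply to the point x, -y, -z); pixel columns grow to the right and rows downward; lengths in m; the calibration is good to about 2 mm. The wrist camera is an equidistant fisheye: a pixel r from the principal point sees the ray r / f radians off the axis. A picture is of the moment at which its call begins: read the wrist's pose just before it. camera_params takes no time and is no camera call; for the wrist camera it gives the pose at the moment of the call.
- bot.job_done(): hands the job in; it is judged then, once.
Trained networks look in the newest picture that a camera, given by its name, has taken for a name from the list of things; names that differ only in an ending like _2 or _b are one class to them, and where a whole thing is asked for, a point or a joint stands for the part that bears it (a point fixed in the world has none). Each returns a list of dicts, best first, with "score" (0 to 1); they miss things now and then, are a little off and sometimes report something else, mostly with a low value. They report only what shows in the picture. A call takes as long as a camera call. They do not tell look-alikes from the thing itself.
- bot.trace(target, camera): "pixels" (384x512 bool, what is visible of it) and "uv" ([column, row] in pixels, amid what is visible of it).
The state is a dict: "clock": time; "joint_pos": joint angles; "joint_vel": joint speeds; "tau": joint torques, N m; "eef_pos": TCP position; "tool_rot": TCP orientation; "ft_force": force on the tool from outside, world axes, zero at the start; "ft_torque": the same for the moment, N m; "grip_width": finger opening in m; "grasp_force": force on a finger pad.
Only numpy, scipy, OpenCV 4.12 (cv2) and the standard library are available. Lean on these libraries where they do the work, as an engineer would, in place of code of your own. Each camera call takes 0.05 s, during which the arm holds its last target. There are 200 camera calls.

## Working session

There is one attempt and no reset: what is moved stays moved. The work goes in short steps, Python scripts to look and compute and a tool call to move; the robot and the scene stay as the last step left them, time stands still between calls to the robot, and variables do not carry over. Pictures are saved under pics/ and viewed, at most 10 in all, crops included, and the job is handed in when it is done.

Besides the shell and the picture viewer there is one more tool, called after "Call:" in YAML: its name, and indented under it one key for each argument. step_arm: Moves the arm, as the interface text tells. Its arguments: {"type":"object","properties":{"rows":{"type":"array"},"claw":{"type":"number"}},"required":["rows"]}

```bash
mkdir -p pics && python3 - <<'E'
from workcell import bot
import cv2,numpy as np
o=bot.get_obs();print({k:np.round(v,3) for k,v in o.items()})
ims=[]
for n in("scene","top"):
    p,d=bot.camera(n);cv2.imwrite(f"pics/{n}0.png",p[:,:,::-1]);np.savez(f"{n}0.npz",p=p,d=d)
    c=bot.camera_params(n);print(n,c)
    for t in("jar_1","end_stop","jar_rack"):
        for r in bot.trace(t,n):print(t,round(r["score"],2),np.round(r["uv"]),r["pixels"].sum())
E
```

```text
{'clock': np.float64(0.0), 'joint_pos': array([-1.135,  0.241,  0.004,  1.335,  0.   ,  1.571]), 'joint_vel': array([ 0.001, -0.   , -0.001, -0.001,  0.001,  0.001]), 'tau': array([-0.0000e+00, -3.7231e+01,  2.5241e+01,  1.7000e-02, -0.0000e+00,
       -0.0000e+00]), 'eef_pos': array([ 0.211, -0.453,  0.303]), 'tool_rot': array([ 0.976,  0.216, -0.   , -0.001]), 'ft_force': array([ 0.43 ,  0.266, -0.053]), 'ft_torque': array([-0.027,  0.047,  0.008]), 'grasp_force': np.float64(0.0), 'grip_width': np.float64(0.086)}
scene {'fx': 444.55299175455076, 'fy': 444.55299175455076, 'cx': 263.25977526349726, 'cy': 194.33574078419008, 'pose': array([[-0.60150461,  0.48751586, -0.63286688, -0.08668361],
       [-0.79883353, -0.35955644,  0.4822698 ,  0.5225668 ],
       [ 0.00756282,  0.79564279,  0.60571887,  0.68433293],
       [ 0.        ,  0.        ,  0.        ,  1.        ]])}
jar_1 0.82 [296. 237.] 909
jar_1 0.76 [187. 223.] 727
jar_1 0.76 [270. 265.] 1051
jar_1 0.74 [370. 199.] 720
jar_1 0.74 [328. 162.] 615
jar_1 0.73 [295. 150.] 543
jar_1 0.71 [210. 277.] 1073
jar_1 0.7 [218. 215.] 658
jar_1 0.66 [250. 201.] 757
end_stop 0.64 [251. 199.] 695
jar_rack 0.74 [249. 207.] 3729
top {'fx': 354.13679735290106, 'fy': 354.13679735290106, 'cx': 264.12933579079964, 'cy': 196.16796602604003, 'pose': array([[-0.00736731,  0.98932493, -0.14554004,  0.4164003 ],
       [-0.9999681 , -0.00773785, -0.00197999,  0.05830395],
       [-0.00308503,  0.14552081,  0.98935038,  1.10816358],
       [ 0.        ,  0.        ,  0.        ,  1.        ]])}
jar_1 0.86 [234. 193.] 300
jar_1 0.84 [200. 241.] 297
jar_1 0.82 [240. 257.] 301
jar_1 0.81 [350. 189.] 353
jar_1 0.7 [352. 245.] 370
jar_1 0.7 [212. 196.] 279
jar_1 0.66 [268. 247.] 233
jar_1 0.6 [340. 162.] 341
end_stop 0.84 [267. 194.] 346
end_stop 0.17 [213. 195.] 285
jar_rack 0.83 [276. 196.] 2270
```

View pics/scene0.png

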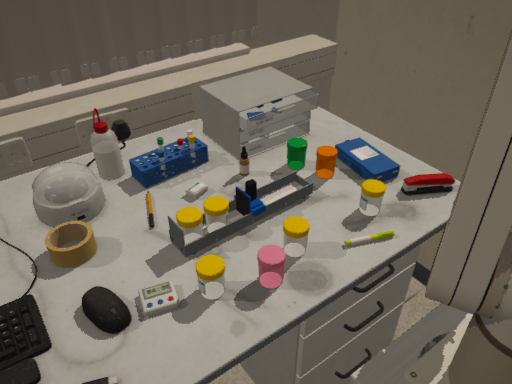

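View pics/top0.png

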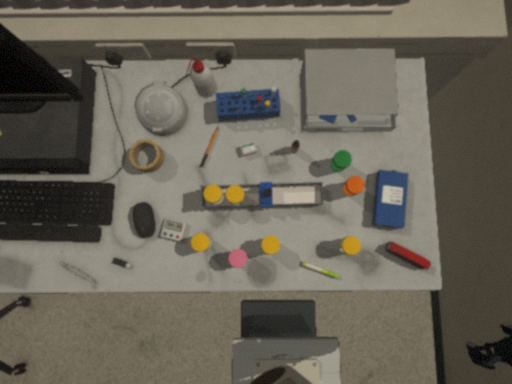

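Pictures: the yellow caps at top-view pixels (201,242), (271,245) and (350,245) are the three loose jars. The ones at (213,195) and (235,194) are already in the rack. The look-alikes are pink (238,258), orange (354,186) and green (342,161). The end stop is at (267,194).

```bash
cat > h.py <<'E'
import numpy as np,cv2
from workcell import bot
def pts(n,d,m):
    c=bot.camera_params(n);v,u=np.nonzero(m&(d>0));z=d[v,u]
    P=np.stack([(u-c["cx"])/c["fx"]*z,-(v-c["cy"])/c["fy"]*z,-z],1)
    return P@c["pose"][:3,:3].T+c["pose"][:3,3]
def plane(n,uv,h):
    c=bot.camera_params(n);uv=np.atleast_2d(uv)
    r=np.stack([(uv[:,0]-c["cx"])/c["fx"],-(uv[:,1]-c["cy"])/c["fy"],-np.ones(len(uv))],1)@c["pose"][:3,:3].T
    t=c["pose"][:3,3];return t+r*((h-t[2])/r[:,2])[:,None]
def yellow(p):
    h=cv2.cvtColor(p,cv2.COLOR_RGB2HSV);return (abs(h[...,0].astype(int)-24)<5)&(h[...,1]>150)&(h[...,2]>110)
def caps(n,p,d):
    k,l,s,c=cv2.connectedComponentsWithStats(yellow(p).astype(np.uint8))
    for i in range(1,k):
        if s[i,4]<120:continue
        m=l==i;P=pts(n,d,m)
        Q=P[P[:,2]>0.07]
        hull=plane(n,np.argwhere(m)[:,::-1],0.075)
        ctr,rad=cv2.minEnclosingCircle(Q[:,:2].astype(np.float32)) if len(Q)>5 else (None,0)
        print(n,np.round(c[i]),s[i,4],"med",np.round(np.median(P,0),4),"top",np.round(Q.mean(0),4),np.round(ctr,4),round(rad,4),len(Q))
E
python3 - <<'E'
from h import *
for n in("top","scene"):
    z=np.load(f"{n}0.npz");p,d=z["p"],z["d"];caps(n,p,d)
    bot.camera(n)
    h=cv2.cvtColor(p,cv2.COLOR_RGB2HSV)
    m=bot.trace("jar_rack",n)[0]["pixels"];P=pts(n,d,m);R=P[(P[:,2]>.033)&(P[:,2]<.046)]
    print("rails",len(R),cv2.minAreaRect(R[:,:2].astype(np.float32)*1000),R.mean(0))
    e=bot.trace("end_stop",n)[0]["pixels"];P=pts(n,d,e)
    for lo,hi in((.09,.105),(.074,.085),(.045,.06)):
        Q=P[(P[:,2]>lo)&(P[:,2]<hi)];
        if len(Q)>2:print("stop",lo,len(Q),Q.mean(0).round(4),Q.min(0).round(4),Q.max(0).round(4))
z=np.load("top0.npz");s=np.load("scene0.npz")
a=cv2.resize(z["p"][140:290,180:380],(800,600),interpolation=cv2.INTER_CUBIC)
cv2.imwrite("pics/crop1.png",a[:,:,::-1])
E
```

```text
top [212. 193.] 265 med [0.5773 0.2127 0.0843] top [0.5766 0.2117 0.0844] [0.5769 0.2118] 0.0271 257
top [235. 194.] 265 med [0.5743 0.147  0.0843] top [0.5749 0.1469 0.0843] [0.5753 0.1468] 0.0271 261
top [200. 242.] 265 med [0.4358 0.2474 0.0744] top [0.4361 0.2478 0.0744] [0.4359 0.2482] 0.027 257
top [270. 245.] 258 med [0.4258 0.0445 0.0745] top [0.4269 0.0444 0.0746] [0.4272 0.0445] 0.0262 254
top [351. 245.] 266 med [ 0.4238 -0.1889  0.0741] top [ 0.4228 -0.1892  0.0742] [ 0.4235 -0.1896] 0.0266 254Traceback (most recent call last):
  File "<stdin>", line 6, in <module>
IndexError: list index out of range
```

```bash
python3 - <<'E'
from h import *
z=np.load("scene0.npz");caps("scene",z["p"],z["d"])
for n in("top","scene"):
    z=np.load(f"{n}0.npz");p,d=z["p"],z["d"]
    P=pts(n,d,np.ones(d.shape,bool))
    R=P[(P[:,2]>.035)&(P[:,2]<.045)&(P[:,0]>.52)&(P[:,0]<.63)&(P[:,1]>-.13)&(P[:,1]<.27)]
    print("rails",len(R),cv2.minAreaRect(R[:,:2].astype(np.float32)*1000),R.mean(0))
    h=cv2.cvtColor(p,cv2.COLOR_RGB2HSV)
    B=P[:0]
    A=P[(P[:,0]>.5)&(P[:,0]<.65)&(P[:,1]>-.15)&(P[:,1]<.115)]
    for lo,hi in((.09,.105),(.07,.088),(.045,.065)):
        Q=A[(A[:,2]>lo)&(A[:,2]<hi)]
        if len(Q)>2:print("stop",lo,len(Q),np.median(Q,0).round(4),Q.min(0).round(4),Q.max(0).round(4))
z=np.load("top0.npz")
a=cv2.resize(z["p"][140:290,180:380],(800,600),interpolation=cv2.INTER_CUBIC)
cv2.imwrite("pics/crop1.png",a[:,:,::-1])
E
```

```text
scene [373. 187.] 335 med [ 0.4226 -0.1852  0.0742] top [ 0.4234 -0.1877  0.0744] [ 0.4245 -0.1906] 0.0294 274
scene [215. 205.] 375 med [0.5727 0.1502 0.0843] top [0.5733 0.1501 0.0834] [0.5758 0.1478] 0.0286 369
scene [188. 216.] 411 med [0.5738 0.2157 0.0842] top [0.5743 0.2151 0.0834] [0.578 0.213] 0.0282 408
scene [295. 226.] 425 med [0.4253 0.0487 0.0743] top [0.4263 0.0459 0.0745] [0.4272 0.045 ] 0.0281 368
scene [209. 266.] 553 med [0.4334 0.2507 0.0745] top [0.4349 0.2492 0.0746] [0.4352 0.2482] 0.0279 499
rails 307 ((578.6985473632812, 64.71405029296875), (76.29464721679688, 365.2492980957031), 0.6076321601867676) [0.57607504 0.05927252 0.03919774]
stop 0.09 45 [0.5774 0.049  0.0975] [0.5692 0.0403 0.0916] [0.5864 0.0578 0.1017]
stop 0.07 42 [0.5728 0.0725 0.0796] [0.5518 0.0432 0.07  ] [0.6043 0.0755 0.0862]
stop 0.045 223 [0.5706 0.0549 0.05  ] [0.542  0.0364 0.0451] [0.6163 0.07   0.0642]
rails 681 ((579.9457397460938, 64.37740325927734), (78.03709411621094, 370.94775390625), 0.19970755279064178) [0.56499742 0.09533368 0.03907944]
stop 0.09 70 [0.5769 0.0521 0.097 ] [0.5698 0.0391 0.09  ] [0.5897 0.0616 0.1006]
stop 0.07 153 [0.573  0.0715 0.0783] [0.5521 0.0407 0.0702] [0.6069 0.0777 0.0876]
stop 0.045 264 [0.5625 0.0608 0.0511] [0.5409 0.0353 0.0451] [0.6192 0.0779 0.0644]
```

View pics/crop1.png

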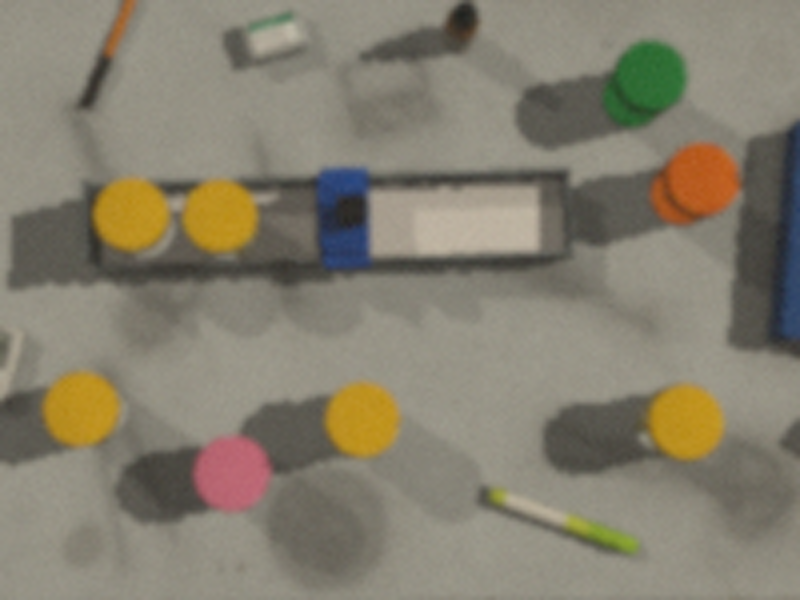

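The crop confirms that the plain yellow caps at crop pixels (83,409), (362,420) and (686,422) are the loose specimen jars. The pink (232,474), orange (702,180) and green (650,77) ones are not meant. Next I refine the rack line and compute the first move.

```bash
cat >> h.py <<'E'
from scipy.spatial.transform import Rotation as Ro
def go(x,y,z,ang=90.0):
    "shift (mm) in tool axes and turn (deg) to reach world TCP, tool x at heading ang"
    o=bot.get_obs();R=Ro.from_quat(o["tool_rot"]).as_matrix()
    # level tool axes
    s=R.T@(np.array([x,y,z])-o["eef_pos"])*1000
    a=np.degrees(np.arctan2(R[1,0],R[0,0]))
    print("t",round(float(o["clock"]),2),"tcp",o["eef_pos"].round(4),"hdg",round(a,2),"zdir",R[:,2].round(4),"w",round(float(o["grip_width"]),4),"F",o["ft_force"].round(1))
    print("shift",s.round(1),"turn",round(a-ang,1))
E
python3 - <<'E'
from h import *
for n in("top","scene"):
    z=np.load(f"{n}0.npz");P=pts(n,z["d"],np.ones(z["d"].shape,bool))
    for a,b in((-.12,-.09),(-.09,-.04),(-.04,.02),(.09,.13),(.2,.24)):
        Q=P[(P[:,2]>.03)&(P[:,2]<.045)&(P[:,1]>a)&(P[:,1]<b)&(abs(P[:,0]-.577)<.05)]
        L=Q[Q[:,0]<.577];H=Q[Q[:,0]>=.577]
        print(n,a,len(L),len(H),np.percentile(L[:,0],[2,50,98]).round(4),np.percentile(H[:,0],[2,50,98]).round(4))
    Q=P[(P[:,2]>.065)&(P[:,2]<.09)&(P[:,1]>.235)&(P[:,1]<.27)&(abs(P[:,0]-.577)<.045)];print("plate",Q[:,1].round(3)[::8], Q[:,0].round(3)[::8])
go(.578,.0495,.21)
E
```

```text
top -0.12 15 25 [0.5499 0.5516 0.5742] [0.5875 0.6133 0.6167]
top -0.09 26 24 [0.5481 0.5488 0.5519] [0.611  0.6132 0.6139]
top -0.04 26 33 [0.5462 0.5489 0.5495] [0.6105 0.6114 0.6143]
top 0.09 25 18 [0.5437 0.5467 0.5637] [0.607  0.6087 0.612 ]
top 0.2 25 2 [0.5413 0.542  0.5524] [0.6058 0.6062 0.6065]
plate [0.246 0.244 0.244 0.246 0.236 0.243] [0.602 0.592 0.583 0.572 0.566 0.555]
scene -0.12 33 47 [0.55   0.5525 0.5737] [0.581  0.6145 0.6179]
scene -0.09 55 60 [0.5488 0.5508 0.553 ] [0.6115 0.6144 0.6168]
scene -0.04 76 65 [0.5473 0.5499 0.5523] [0.6098 0.6129 0.6165]
scene 0.09 56 3 [0.5442 0.5466 0.5577] [0.6092 0.6094 0.6115]Traceback (most recent call last):
  File "<stdin>", line 7, in <module>
    return _quantile_unchecked(
        a, q, axis, out, overwrite_input, method, keepdims, weights)
    return _ureduce(a,
                    func=_quantile_ureduce_func,
    ...<5 lines>...
                    overwrite_input=overwrite_input,
                    method=method)
    r = func(a, **kwargs)
    result = _quantile(arr,
                       quantiles=q,
    ...<2 lines>...
                       out=out,
                       weights=wgt)
    slices_having_nans = np.isnan(arr[-1, ...])
                                  ~~~^^^^^^^^^
IndexError: index -1 is out of bounds for axis 0 with size 0
```

```bash
python3 - <<'E'
from h import *
go(.579,.0495,.21,91.4)
E
```

```text
t 0.5 tcp [ 0.211  -0.4532  0.3039] hdg 24.97 zdir [-0.e+00  1.e-04 -1.e+00] w 0.0853 F [0.  0.1 0.2]
shift [ 545.8 -300.4   93.9] turn -66.4
```

Call:
step_arm:
  rows:
    - [[545.8, -300.4, 93.9], -66.4]
    - [[545.8, -300.4, 93.9], -66.4]
    - [[545.8, -300.4, 93.9], -66.4]
    - [[545.8, -300.4, 93.9], -66.4]
    - [[545.8, -300.4, 93.9], -66.4]
    - [[545.8, -300.4, 93.9], -66.4]
    - [[545.8, -300.4, 93.9], -66.4]
    - [[545.8, -300.4, 93.9], -66.4]
    - [[545.8, -300.4, 93.9], -66.4]
    - [[545.8, -300.4, 93.9], -66.4]
    - [[545.8, -300.4, 93.9], -66.4]
    - [[545.8, -300.4, 93.9], -66.4]
  claw: 0

```text
clock: 2.0
eef_pos: [0.5787, 0.0497, 0.2095]
tool_rot: [0.698, 0.716, -0.001, -0.0]
ft_force: [-0.3, -0.8, -0.3]
grip_width: 0.0429
grasp_force: 0.0
```

```bash
python3 - <<'E'
from h import *
p,d=bot.camera("wrist");cv2.imwrite("pics/w1.png",p[:,:,::-1])
go(.579,.0495,.138,91.4)
E
```

```text
t 2.05 tcp [0.5785 0.0488 0.2099] hdg 91.34 zdir [-9.e-04 -5.e-04 -1.e+00] w 0.0429 F [-0.5 -0.8 -0.3]
shift [ 0.7  0.6 71.9] turn -0.1
```

View pics/w1.png

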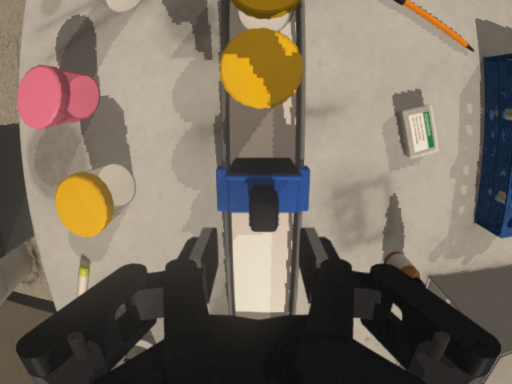

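The wrist view shows the lug at (263,208), between the fingers at about (205,260) and (315,260), with the rack parallel to the image. I lower and grip.

Call:
step_arm:
  rows:
    - [[0.7, 0.6, 40], 0]
    - [[0.7, 0.6, 72], 0]
    - [[0.7, 0.6, 72], 0]

```text
clock: 2.42
eef_pos: [0.577, 0.0483, 0.1362]
tool_rot: [0.7, 0.715, -0.002, -0.002]
ft_force: [-0.4, 0.1, -0.0]
grip_width: 0.0426
grasp_force: 0.0
```

Call:
step_arm:
  rows:
    - [[0, 0, 0], 0]
    - [[0, 0, 0], 0]
    - [[0, 0, 0], 0]
    - [[0, 0, 0], 0]
  claw: 1

```text
clock: 2.92
eef_pos: [0.5816, 0.0497, 0.1404]
tool_rot: [0.699, 0.715, 0.002, 0.002]
ft_force: [3.2, -3.1, 4.5]
grip_width: 0.0174
grasp_force: 62.0
```

Call:
step_arm:
  rows:
    - [[-8, 0, 0], 0]
    - [[-22, 0, 0], 0]
    - [[-38, 0, 0], 0]
    - [[-54, 0, 0], 0]
    - [[-70, 0, 0], 0]
    - [[-86, 0, 0], 0]
    - [[-102, 0, 0], 0]
    - [[-118, 0, 0], 0]
    - [[-132, 0, 0], 0]
    - [[-142, 0, 0], 0]
    - [[-146, 0, 0], 0]
    - [[-146, 0, 0], 0]

```text
clock: 4.42
eef_pos: [0.5853, -0.0954, 0.1403]
tool_rot: [0.698, 0.716, 0.003, 0.002]
ft_force: [4.5, 1.4, 5.6]
grip_width: 0.0173
grasp_force: 62.3
```

```bash
python3 - <<'E'
from h import *
go(.579,.0495,.138,91.4)
go(.579,.0495,.138,91.4)
E
```

```text
t 4.42 tcp [ 0.5853 -0.0954  0.1403] hdg 91.41 zdir [ 0.006   0.0013 -1.    ] w 0.0173 F [4.5 1.4 5.6]
shift [145.   -2.7   2.5] turn 0.0
t 4.42 tcp [ 0.5853 -0.0954  0.1403] hdg 91.41 zdir [ 0.006   0.0013 -1.    ] w 0.0173 F [4.5 1.4 5.6]
shift [145.   -2.7   2.5] turn 0.0
```

Call:
step_arm:
  rows:
    - [[0, 0, 0], 0]
    - [[0, 0, 0], 0]
    - [[0, 0, -30], 0]
    - [[0, 0, -70], 0]
    - [[0, 0, -70], 0]
  claw: 0

```text
clock: 5.05
eef_pos: [0.5845, -0.096, 0.2113]
tool_rot: [0.699, 0.716, 0.002, 0.002]
ft_force: [0.4, 0.3, 0.3]
grip_width: 0.0427
grasp_force: 0.0
```

```bash
python3 - <<'E'
from h import *
p,d=bot.camera("top")
P=pts("top",d,np.ones(d.shape,bool))
A=P[(P[:,0]>.5)&(P[:,0]<.65)&(P[:,1]>-.2)&(P[:,1]<.0)]
caps("top",p,d)
go(.424,-.190,.21,91.4);go(.424,-.190,.117,91.4)
E
```

```text
top [212. 193.] 239 med [0.578  0.2126 0.0843] top [0.5788 0.2117 0.0845] [0.5777 0.2121] 0.027 231
top [234. 193.] 230 med [0.5775 0.1484 0.0844] top [0.5778 0.1476 0.0844] [0.5776 0.1473] 0.0263 227
top [200. 242.] 268 med [0.4359 0.2481 0.0747] top [0.4363 0.248  0.0747] [0.4357 0.2477] 0.0272 262
top [270. 245.] 257 med [0.4258 0.0444 0.0745] top [0.4269 0.0444 0.0745] [0.4271 0.0444] 0.0262 253
t 5.1 tcp [ 0.5835 -0.0958  0.2092] hdg 91.37 zdir [ 2.1e-03 -2.0e-04 -1.0e+00] w 0.0429 F [ 0.2 -0.2 -0.4]
shift [ -90.3 -161.7   -1.1] turn -0.0
t 5.1 tcp [ 0.5835 -0.0958  0.2092] hdg 91.37 zdir [ 2.1e-03 -2.0e-04 -1.0e+00] w 0.0429 F [ 0.2 -0.2 -0.4]
shift [ -90.3 -161.9   91.9] turn -0.0
```

Call:
step_arm:
  rows:
    - [[-90, -161, -1], 0]
    - [[-90, -161, -1], 0]
    - [[-90, -161, -1], 0]
    - [[-90, -161, -1], 0]
    - [[-90, -161, -1], 0]
    - [[-90, -161, 50], 0]
    - [[-90, -161, 92], 0]
    - [[-90, -161, 92], 0]
    - [[-90, -161, 92], 0]
  claw: -1

```text
clock: 6.22
eef_pos: [0.4258, -0.1894, 0.1168]
tool_rot: [0.698, 0.716, 0.0, 0.0]
ft_force: [-0.0, -0.5, 0.8]
grip_width: 0.0849
grasp_force: 0.0
```

Call:
step_arm:
  rows:
    - [[0, 0, 0], 0]
    - [[0, 0, 0], 0]
    - [[0, 0, 0], 0]
    - [[0, 0, 0], 0]
    - [[0, 0, 0], 0]
  claw: 1

```text
clock: 6.85
eef_pos: [0.4256, -0.1901, 0.118]
tool_rot: [0.699, 0.715, 0.001, 0.002]
ft_force: [-0.1, 0.4, 6.3]
grip_width: 0.0522
grasp_force: 61.8
```

Call:
step_arm:
  rows:
    - [[0, 0, -20], 0]
    - [[0, 0, -60], 0]
    - [[0, 0, -110], 0]
    - [[0, 0, -110], 0]
    - [[0, 0, -110], 0]

```text
clock: 7.48
eef_pos: [0.424, -0.1895, 0.226]
tool_rot: [0.699, 0.715, 0.0, 0.0]
ft_force: [-0.2, 0.1, -1.6]
grip_width: 0.0525
grasp_force: 63.4
```

```bash
python3 - <<'E'
from h import *
go(.5831,-.0358,.228,91.4)
E
```

```text
t 7.47 tcp [ 0.424  -0.1895  0.226 ] hdg 91.36 zdir [ 3.e-04 -1.e-04 -1.e+00] w 0.0525 F [-0.2  0.1 -1.6]
shift [149.9 162.7  -1.9] turn -0.0
```

Call:
step_arm:
  rows:
    - [[35, 38, -2], 0]
    - [[75, 81, -2], 0]
    - [[112, 121, -2], 0]
    - [[138, 150, -2], 0]
    - [[150, 163, -2], 0]
    - [[150, 163, -2], 0]
    - [[150, 163, -2], 0]
    - [[150, 163, -2], 0]

```text
clock: 8.48
eef_pos: [0.5828, -0.037, 0.2281]
tool_rot: [0.699, 0.715, -0.0, -0.0]
ft_force: [0.7, -0.1, -1.6]
grip_width: 0.0527
grasp_force: 63.6
```

```bash
python3 - <<'E'
from h import *
p,d=bot.camera("wrist");cv2.imwrite("pics/w2.png",p[:,:,::-1])
q,d=bot.camera("scene");a=cv2.resize(q[130:290,160:400],(720,480));cv2.imwrite("pics/s2.png",np.hstack([cv2.resize(p,(400,300)),cv2.resize(q[110:260,160:360],(400,300))])[:,:,::-1])
go(.5831,-.0358,.129,91.4)
E
```

```text
t 8.57 tcp [ 0.5831 -0.0367  0.2283] hdg 91.28 zdir [ 1.e-04 -1.e-04 -1.e+00] w 0.0522 F [-0.1 -0.  -1.1]
shift [ 0.9  0.  99.3] turn -0.1
```

View pics/s2.png

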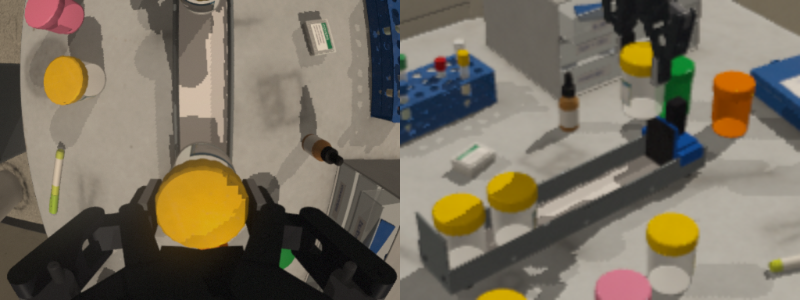

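The jar hangs upright by its cap, centred at column 202 of the left panel over the channel (172 to 232). In the right panel the stop is drawn fully back. I lower the jar.

Call:
step_arm:
  rows:
    - [[1, 0, 30], 0]
    - [[1, 0, 55], 0]
    - [[1, 0, 75], 0]
    - [[1, 0, 90], 0]
    - [[1, 0, 98], 0]
    - [[1, 0, 98], 0]
    - [[1, 0, 98], 0]
    - [[1, 0, 98], 0]

```text
clock: 9.57
eef_pos: [0.5842, -0.0348, 0.1309]
tool_rot: [0.699, 0.716, 0.001, 0.001]
ft_force: [0.8, 0.5, -1.4]
grip_width: 0.0524
grasp_force: 63.6
```

Call:
step_arm:
  rows:
    - [[0, 0, 1], 0]
    - [[0, 0, 1], 0]

```text
clock: 9.82
eef_pos: [0.5837, -0.0347, 0.1291]
tool_rot: [0.699, 0.716, 0.0, 0.0]
ft_force: [-0.5, -0.1, -1.6]
grip_width: 0.0528
grasp_force: 63.6
```

Call:
step_arm:
  rows:
    - [[0, 0, 1], 0]
    - [[0, 0, 1.5], 0]
    - [[0, 0, 1.5], 0]

```text
clock: 10.2
eef_pos: [0.5839, -0.0347, 0.1281]
tool_rot: [0.699, 0.716, 0.0, 0.0]
ft_force: [-1.1, 0.6, 2.5]
grip_width: 0.0524
grasp_force: 64.0
```

Contact shows (Fz rose from -1.6 to +2.5 N). I release gently and lift straight up.

Call:
step_arm:
  rows:
    - [[0, 0, 0], 0]
    - [[0, 0, 0], 0]
    - [[0, 0, 0], 0]
    - [[0, 0, 0], 0]
    - [[0, 0, -25], 0]
    - [[0, 0, -60], 0]
    - [[0, 0, -85], 0]
    - [[0, 0, -85], 0]
  claw: -1

```text
clock: 11.2
eef_pos: [0.5851, -0.0349, 0.215]
tool_rot: [0.699, 0.715, 0.002, 0.002]
ft_force: [-0.3, 0.4, -0.4]
grip_width: 0.0854
grasp_force: 0.0
```

```bash
python3 - <<'E'
from h import *
go(.4275,.0447,.21,91.4);go(.4275,.0447,.117,91.4)
E
```

```text
t 11.2 tcp [ 0.5851 -0.0349  0.215 ] hdg 91.37 zdir [ 5.4e-03 -3.0e-04 -1.0e+00] w 0.0854 F [-0.3  0.4 -0.4]
shift [  83.3 -155.7    4.1] turn -0.0
t 11.2 tcp [ 0.5851 -0.0349  0.215 ] hdg 91.37 zdir [ 5.4e-03 -3.0e-04 -1.0e+00] w 0.0854 F [-0.3  0.4 -0.4]
shift [  83.4 -156.2   97.1] turn -0.0
```

Call:
step_arm:
  rows:
    - [[83, -156, 4], 0]
    - [[83, -156, 4], 0]
    - [[83, -156, 4], 0]
    - [[83, -156, 4], 0]
    - [[83, -156, 4], 0]
    - [[83, -156, 50], 0]
    - [[83, -156, 96], 0]
    - [[83, -156, 96], 0]
    - [[83, -156, 96], 0]

```text
clock: 12.32
eef_pos: [0.4273, 0.0443, 0.1174]
tool_rot: [0.699, 0.715, 0.0, 0.0]
ft_force: [0.1, -0.0, 0.5]
grip_width: 0.0853
grasp_force: 0.0
```

Call:
step_arm:
  rows:
    - [[0, 0, 0], 0]
    - [[0, 0, 0], 0]
    - [[0, 0, 0], 0]
    - [[0, 0, 0], 0]
    - [[0, 0, 0], 0]
  claw: 1

```text
clock: 12.95
eef_pos: [0.427, 0.0446, 0.1186]
tool_rot: [0.699, 0.716, 0.001, 0.001]
ft_force: [-1.3, 0.2, 8.0]
grip_width: 0.0519
grasp_force: 61.0
```

Call:
step_arm:
  rows:
    - [[0, 0, -20], 0]
    - [[0, 0, -60], 0]
    - [[0, 0, -110], 0]
    - [[0, 0, -110], 0]
    - [[0, 0, -110], 0]

```text
clock: 13.58
eef_pos: [0.4254, 0.0445, 0.2266]
tool_rot: [0.699, 0.716, 0.0, 0.0]
ft_force: [-0.1, 0.1, -1.3]
grip_width: 0.0518
grasp_force: 63.3
```

```bash
python3 - <<'E'
from h import *
p,d=bot.camera("top");caps("top",p,d)
go(.5815,.0253,.228,91.4)
E
```

```text
top [297. 191.] 267 med [ 0.5814 -0.0357  0.084 ] top [ 0.5806 -0.0353  0.0842] [ 0.5803 -0.0353] 0.027 259
top [212. 193.] 266 med [0.5773 0.2128 0.0846] top [0.5765 0.2116 0.0847] [0.5776 0.2119] 0.0275 257
top [235. 194.] 261 med [0.5744 0.1458 0.0843] top [0.5749 0.1469 0.0843] [0.5752 0.1469] 0.0272 258
top [199. 241.] 246 med [0.4384 0.2493 0.0745] top [0.4371 0.2487 0.0746] [0.4364 0.2481] 0.0264 238
t 13.62 tcp [0.4249 0.0444 0.2258] hdg 91.37 zdir [-1.4e-03 -2.0e-04 -1.0e+00] w 0.0517 F [-0.9 -0.1 -0.3]
shift [-22.9 156.1  -2.4] turn -0.0
```

The first jar stands in the rack at y = -0.0355 with its cap at the right height. I carry the second jar over.

Call:
step_arm:
  rows:
    - [[-5, 36, -2], 0]
    - [[-11, 77, -2], 0]
    - [[-17, 117, -2], 0]
    - [[-21, 144, -2], 0]
    - [[-23, 156, -2], 0]
    - [[-23, 156, -2], 0]
    - [[-23, 156, -2], 0]
    - [[-23, 156, -2], 0]

```text
clock: 14.62
eef_pos: [0.5813, 0.0254, 0.2287]
tool_rot: [0.699, 0.716, -0.0, -0.0]
ft_force: [-0.2, -0.2, -0.6]
grip_width: 0.0517
grasp_force: 63.3
```

```bash
python3 - <<'E'
from h import *
go(.5815,.0257,.130,91.4)
E
```

```text
t 14.62 tcp [0.5813 0.0254 0.2287] hdg 91.38 zdir [-5.e-04  0.e+00 -1.e+00] w 0.0517 F [-0.2 -0.2 -0.6]
shift [ 0.3  0.2 98.7] turn -0.0
```

Call:
step_arm:
  rows:
    - [[0, 0, 30], 0]
    - [[0, 0, 55], 0]
    - [[0, 0, 75], 0]
    - [[0, 0, 90], 0]
    - [[0, 0, 98], 0]
    - [[0, 0, 98], 0]
    - [[0, 0, 98], 0]
    - [[0, 0, 99], 0]
    - [[0, 0, 99], 0]

```text
clock: 15.75
eef_pos: [0.5824, 0.0252, 0.1299]
tool_rot: [0.699, 0.715, 0.0, 0.0]
ft_force: [0.1, -0.3, -1.2]
grip_width: 0.0515
grasp_force: 63.4
```

Call:
step_arm:
  rows:
    - [[0, 0, 1], 0]
    - [[0, 0, 1], 0]

```text
clock: 16.0
eef_pos: [0.5824, 0.0252, 0.1287]
tool_rot: [0.699, 0.715, 0.0, 0.0]
ft_force: [-0.4, 0.1, 0.1]
grip_width: 0.0518
grasp_force: 63.4
```

Call:
step_arm:
  rows:
    - [[0, 0, 0.5], 0]
    - [[0, 0, 0.5], 0]

```text
clock: 16.25
eef_pos: [0.5824, 0.0251, 0.1286]
tool_rot: [0.699, 0.715, 0.0, 0.0]
ft_force: [-1.5, 1.0, 3.8]
grip_width: 0.0519
grasp_force: 63.8
```

Call:
step_arm:
  rows:
    - [[0, 0, 0], 0]
    - [[0, 0, 0], 0]
    - [[0, 0, 0], 0]
    - [[0, 0, 0], 0]
    - [[0, 0, -25], 0]
    - [[0, 0, -60], 0]
    - [[0, 0, -85], 0]
    - [[0, 0, -85], 0]
  claw: -1

```text
clock: 17.25
eef_pos: [0.5837, 0.0253, 0.2154]
tool_rot: [0.699, 0.716, 0.002, 0.002]
ft_force: [0.5, -1.0, -0.6]
grip_width: 0.0854
grasp_force: 0.0
```

```bash
python3 - <<'E'
from h import *
go(.436,.248,.21,91.4);go(.436,.248,.117,91.4)
E
```

```text
t 17.25 tcp [0.5837 0.0253 0.2154] hdg 91.37 zdir [ 5.4e-03  3.0e-04 -1.0e+00] w 0.0854 F [ 0.5 -1.  -0.6]
shift [ 226.2 -142.3    4.7] turn -0.0
t 17.25 tcp [0.5837 0.0253 0.2154] hdg 91.37 zdir [ 5.4e-03  3.0e-04 -1.0e+00] w 0.0854 F [ 0.5 -1.  -0.6]
shift [ 226.2 -142.8   97.7] turn -0.0
```

Call:
step_arm:
  rows:
    - [[226, -142, 4], 0]
    - [[226, -142, 4], 0]
    - [[226, -142, 4], 0]
    - [[226, -142, 4], 0]
    - [[226, -142, 4], 0]
    - [[226, -142, 4], 0]
    - [[226, -142, 4], 0]
    - [[226, -142, 50], 0]
    - [[226, -142, 97], 0]
    - [[226, -142, 97], 0]
    - [[226, -142, 97], 0]

```text
clock: 18.62
eef_pos: [0.4363, 0.2473, 0.1171]
tool_rot: [0.699, 0.715, 0.001, 0.0]
ft_force: [0.9, -0.1, 1.0]
grip_width: 0.0849
grasp_force: 0.0
```

Call:
step_arm:
  rows:
    - [[0, 0, 0], 0]
    - [[0, 0, 0], 0]
    - [[0, 0, 0], 0]
    - [[0, 0, 0], 0]
    - [[0, 0, 0], 0]
  claw: 1

```text
clock: 19.25
eef_pos: [0.4362, 0.2485, 0.1183]
tool_rot: [0.699, 0.716, 0.002, 0.001]
ft_force: [0.4, -0.3, 5.6]
grip_width: 0.0522
grasp_force: 61.4
```

Call:
step_arm:
  rows:
    - [[0, 0, -20], 0]
    - [[0, 0, -60], 0]
    - [[0, 0, -110], 0]
    - [[0, 0, -110], 0]
    - [[0, 0, -110], 0]

```text
clock: 19.88
eef_pos: [0.4345, 0.2477, 0.226]
tool_rot: [0.699, 0.716, 0.0, 0.0]
ft_force: [-0.5, 0.3, -2.4]
grip_width: 0.052
grasp_force: 63.4
```

```bash
python3 - <<'E'
from h import *
p,d=bot.camera("top");caps("top",p,d)
go(.580,.0863,.228,91.4)
E
```

```text
top [277. 191.] 258 med [0.5819 0.0228 0.0843] top [0.5814 0.0238 0.0844] [0.5819 0.024 ] 0.0269 256
top [297. 191.] 263 med [ 0.5814 -0.0358  0.0842] top [ 0.5807 -0.0354  0.0843] [ 0.5806 -0.0355] 0.027 256
top [212. 193.] 265 med [0.5775 0.2124 0.0844] top [0.5767 0.2115 0.0845] [0.5772 0.2118] 0.027 255
top [235. 194.] 261 med [0.5744 0.1459 0.0843] top [0.5751 0.1468 0.0844] [0.5755 0.1465] 0.0272 258
t 19.93 tcp [0.4341 0.2474 0.2251] hdg 91.38 zdir [-0.0017 -0.001  -1.    ] w 0.0521 F [-0.3 -0.5 -2.1]
shift [-164.6  142.    -3. ] turn -0.0
```

Call:
step_arm:
  rows:
    - [[-38, 33, -3], 0]
    - [[-82, 71, -3], 0]
    - [[-124, 107, -3], 0]
    - [[-152, 131, -3], 0]
    - [[-165, 142, -3], 0]
    - [[-165, 142, -3], 0]
    - [[-165, 142, -3], 0]
    - [[-165, 142, -3], 0]

```text
clock: 20.92
eef_pos: [0.5799, 0.0874, 0.229]
tool_rot: [0.698, 0.716, -0.0, -0.0]
ft_force: [0.3, -0.2, -1.6]
grip_width: 0.0521
grasp_force: 63.5
```

```bash
python3 - <<'E'
from h import *
go(.580,.0855,.130,91.4)
E
```

```text
t 20.93 tcp [0.5799 0.0874 0.229 ] hdg 91.48 zdir [-6.e-04  2.e-04 -1.e+00] w 0.0521 F [ 0.3 -0.2 -1.6]
shift [-2.   0.1 99. ] turn 0.1
```

Call:
step_arm:
  rows:
    - [[-1.5, 0, 30], 0]
    - [[-1.5, 0, 55], 0]
    - [[-1.5, 0, 75], 0]
    - [[-1.5, 0, 90], 0]
    - [[-1.5, 0, 98], 0]
    - [[-1.5, 0, 98], 0]
    - [[-1.5, 0, 98], 0]
    - [[-1.5, 0, 99], 0]
    - [[-1.5, 0, 99], 0]

```text
clock: 22.05
eef_pos: [0.581, 0.0847, 0.1304]
tool_rot: [0.699, 0.715, 0.0, 0.0]
ft_force: [0.4, -0.6, -2.1]
grip_width: 0.0515
grasp_force: 63.5
```

Call:
step_arm:
  rows:
    - [[0, 0, 1], 0]
    - [[0, 0, 1], 0]

```text
clock: 22.3
eef_pos: [0.5807, 0.0847, 0.1289]
tool_rot: [0.699, 0.715, -0.0, -0.0]
ft_force: [1.1, -1.4, -1.8]
grip_width: 0.0519
grasp_force: 63.5
```

Call:
step_arm:
  rows:
    - [[0, 0, 1], 0]
    - [[0, 0, 1], 0]

```text
clock: 22.55
eef_pos: [0.5809, 0.0847, 0.1283]
tool_rot: [0.699, 0.715, 0.0, 0.0]
ft_force: [-0.0, -0.2, 0.4]
grip_width: 0.052
grasp_force: 63.7
```

Call:
step_arm:
  rows:
    - [[0, 0, 0], 0]
    - [[0, 0, 0], 0]
    - [[0, 0, 0], 0]
    - [[0, 0, 0], 0]
    - [[0, 0, -25], 0]
    - [[0, 0, -60], 0]
    - [[0, 0, -90], 0]
    - [[0, 0, -90], 0]
  claw: -1

```text
clock: 23.55
eef_pos: [0.5825, 0.085, 0.2211]
tool_rot: [0.699, 0.716, 0.003, 0.002]
ft_force: [0.5, 0.2, -0.3]
grip_width: 0.0853
grasp_force: 0.0
```

```bash
python3 - <<'E'
from h import *
go(.5845,-.0965,.22,91.4);go(.5850,-.0965,.139,91.4)
E
```

```text
t 23.55 tcp [0.5825 0.085  0.2211] hdg 91.37 zdir [ 6.4e-03  9.0e-04 -1.0e+00] w 0.0853 F [ 0.5  0.2 -0.3]
shift [-181.5   -2.3    0.9] turn -0.0
t 23.55 tcp [0.5825 0.085  0.2211] hdg 91.37 zdir [ 6.4e-03  9.0e-04 -1.0e+00] w 0.0853 F [ 0.5  0.2 -0.3]
shift [-181.5   -2.3   81.9] turn -0.0
```

Call:
step_arm:
  rows:
    - [[-181, -2, 1], 0]
    - [[-181, -2, 1], 0]
    - [[-181, -2, 1], 0]
    - [[-181, -2, 1], 0]
    - [[-181, -2, 1], 0]
    - [[-181, -2, 1], 0]
    - [[-181, -2, 45], 0]
    - [[-181, -2, 82], 0]
    - [[-181, -2, 82], 0]
    - [[-181, -2, 82], 0]
  claw: 0

```text
clock: 24.8
eef_pos: [0.584, -0.0954, 0.1373]
tool_rot: [0.698, 0.716, 0.001, 0.001]
ft_force: [0.4, -0.0, 0.6]
grip_width: 0.0429
grasp_force: 0.0
```

Call:
step_arm:
  rows:
    - [[0, 0, 0], 0]
    - [[0, 0, 0], 0]
    - [[0, 0, 0], 0]
    - [[0, 0, 0], 0]
  claw: 1

```text
clock: 25.3
eef_pos: [0.5853, -0.0963, 0.1383]
tool_rot: [0.698, 0.716, 0.002, 0.002]
ft_force: [4.6, 1.2, 6.3]
grip_width: 0.0172
grasp_force: 60.8
```

```bash
python3 - <<'E'
from h import *
p,d=bot.camera("top");caps("top",p,d)
go(.5840,-.0565,.139,91.4)
E
```

```text
top [276. 191.] 207 med [0.5835 0.0258 0.0842] top [0.5832 0.0262 0.0843] [0.5838 0.0253] 0.0265 203
top [297. 191.] 213 med [ 0.5819 -0.0357  0.0842] top [ 0.5821 -0.0352  0.0841] [ 0.5814 -0.0358] 0.0264 212
top [212. 192.] 227 med [0.5802 0.2128 0.0846] top [0.5794 0.2125 0.0848] [0.5798 0.2126] 0.0262 219
top [234. 193.] 231 med [0.5772 0.1483 0.0844] top [0.5772 0.1475 0.0844] [0.5775 0.1472] 0.0264 226
top [255. 192.] 220 med [0.582  0.0869 0.0843] top [0.5808 0.0859 0.0845] [0.5807 0.0852] 0.0255 218
t 25.35 tcp [ 0.5853 -0.0963  0.1383] hdg 91.39 zdir [ 6.1e-03 -1.0e-04 -1.0e+00] w 0.0172 F [4.5 1.3 6.6]
shift [39.8 -0.3 -0.7] turn -0.0
```

All five caps stand at the same height. I push the stop up slowly.

Call:
step_arm:
  rows:
    - [[2, 0, 0], 0]
    - [[4, 0, 0], 0]
    - [[6, 0, 0], 0]
    - [[8, 0, 0], 0]
    - [[10, 0, 0], 0]
    - [[12, 0, 0], 0]
    - [[14, 0, 0], 0]
    - [[16, 0, 0], 0]
    - [[18, 0, 0], 0]
    - [[20, 0, 0], 0]
    - [[22, 0, 0], 0]
    - [[24, 0, 0], 0]

```text
clock: 26.85
eef_pos: [0.5848, -0.0741, 0.1384]
tool_rot: [0.699, 0.715, 0.001, 0.004]
ft_force: [4.0, -4.6, 5.3]
grip_width: 0.0174
grasp_force: 61.0
```

Call:
step_arm:
  rows:
    - [[2, 0, 0], 0]
    - [[4, 0, 0], 0]
    - [[6, 0, 0], 0]
    - [[8, 0, 0], 0]
    - [[10, 0, 0], 0]
    - [[10, 0, 0], 0]

```text
clock: 27.6
eef_pos: [0.5845, -0.0639, 0.1384]
tool_rot: [0.699, 0.715, 0.001, 0.003]
ft_force: [4.3, -4.5, 5.9]
grip_width: 0.0173
grasp_force: 61.0
```

```bash
python3 - <<'E'
from h import *
p,d=bot.camera("top");caps("top",p,d)
go(.5840,-.0565,.139,91.4)
E
```

```text
top [269. 191.] 213 med [0.5826 0.0462 0.0845] top [0.5833 0.0471 0.0844] [0.5827 0.045 ] 0.0262 211
top [288. 190.] 219 med [ 0.5843 -0.0092  0.0842] top [ 0.5841 -0.0085  0.0842] [ 0.5831 -0.009 ] 0.0262 217
top [212. 192.] 227 med [0.5801 0.2128 0.0846] top [0.5792 0.2122 0.0845] [0.5795 0.212 ] 0.0258 220
top [241. 193.] 454 med [0.5773 0.1309 0.0843] top [0.5769 0.1278 0.0844] [0.5792 0.1278] 0.0506 441
t 27.65 tcp [ 0.5845 -0.0639  0.1384] hdg 91.31 zdir [ 0.0062 -0.0034 -1.    ] w 0.0172 F [ 4.8 -3.6  6.1]
shift [ 7.4 -0.3 -0.6] turn -0.1
```

Call:
step_arm:
  rows:
    - [[1, 0, 0], 0]
    - [[2, 0, 0], 0]
    - [[3, 0, 0], 0]
    - [[4, 0, 0], 0]
    - [[5, 0, 0], 0]
    - [[5, 0, 0], 0]

```text
clock: 28.4
eef_pos: [0.5844, -0.0592, 0.1384]
tool_rot: [0.699, 0.715, 0.001, 0.004]
ft_force: [3.7, -4.5, 6.4]
grip_width: 0.0168
grasp_force: 61.0
```

Call:
step_arm:
  rows:
    - [[1, 0, 0], 0]
    - [[1, 0, 0], 0]

```text
clock: 28.65
eef_pos: [0.5844, -0.0582, 0.1384]
tool_rot: [0.699, 0.715, 0.001, 0.004]
ft_force: [5.1, -5.0, 5.0]
grip_width: 0.017
grasp_force: 61.0
```

Call:
step_arm:
  rows:
    - [[1, 0, 0], 0]
    - [[1, 0, 0], 0]

```text
clock: 28.9
eef_pos: [0.5843, -0.0572, 0.1384]
tool_rot: [0.699, 0.715, 0.001, 0.004]
ft_force: [4.1, -4.2, 6.2]
grip_width: 0.0172
grasp_force: 61.0
```

```bash
python3 - <<'E'
from h import *
p,d=bot.camera("top");caps("top",p,d)
cv2.imwrite("pics/top5.png",cv2.resize(p[170:215,190:330],(784,252),interpolation=cv2.INTER_CUBIC)[:,:,::-1])
E
```

```text
top [276. 190.] 426 med [0.5826 0.0196 0.0844] top [0.5834 0.0248 0.0844] [0.5782 0.0256] 0.0531 422
top [229. 193.] 680 med [0.5777 0.1628 0.0844] top [0.5775 0.1617 0.0845] [0.5779 0.1642] 0.0804 664
```

View pics/top5.png

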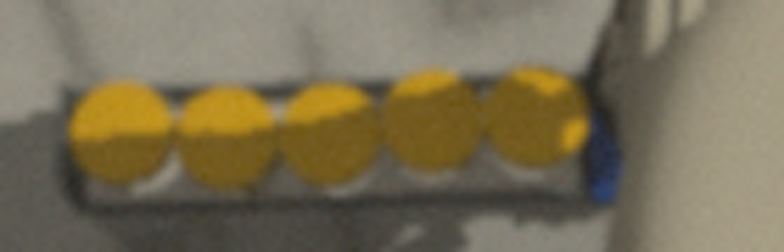

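The crop shows five caps touching in one row, from column 70 to 590. The force has not yet risen, so I keep pushing 1 mm at a time.

Call:
step_arm:
  rows:
    - [[0.5, 0, 0], 0]
    - [[1, 0, 0], 0]
    - [[1, 0, 0], 0]

```text
clock: 29.32
eef_pos: [0.5843, -0.0563, 0.1384]
tool_rot: [0.699, 0.715, 0.001, 0.004]
ft_force: [3.8, -4.4, 6.0]
grip_width: 0.017
grasp_force: 61.0
```

Call:
step_arm:
  rows:
    - [[0.5, 0, 0], 0]
    - [[1, 0, 0], 0]
    - [[1, 0, 0], 0]

```text
clock: 29.7
eef_pos: [0.5843, -0.0553, 0.1384]
tool_rot: [0.699, 0.715, 0.001, 0.004]
ft_force: [3.7, -5.5, 6.3]
grip_width: 0.0171
grasp_force: 61.0
```

Call:
step_arm:
  rows:
    - [[0.5, 0, 0], 0]
    - [[1, 0, 0], 0]
    - [[1, 0, 0], 0]

```text
clock: 30.08
eef_pos: [0.5843, -0.0543, 0.1384]
tool_rot: [0.699, 0.715, 0.001, 0.004]
ft_force: [3.2, -4.2, 6.7]
grip_width: 0.017
grasp_force: 61.0
```

Call:
step_arm:
  rows:
    - [[0.5, 0, 0], 0]
    - [[1, 0, 0], 0]
    - [[1, 0, 0], 0]

```text
clock: 30.45
eef_pos: [0.5843, -0.0538, 0.1384]
tool_rot: [0.699, 0.715, 0.0, 0.004]
ft_force: [3.3, -6.8, 5.7]
grip_width: 0.0169
grasp_force: 61.0
```

Call:
step_arm:
  rows:
    - [[0.5, 0, 0], 0]
    - [[0.5, 0, 0], 0]

```text
clock: 30.7
eef_pos: [0.5842, -0.0534, 0.1384]
tool_rot: [0.699, 0.715, 0.0, 0.004]
ft_force: [4.1, -6.9, 5.7]
grip_width: 0.0173
grasp_force: 61.0
```

Call:
step_arm:
  rows:
    - [[0.5, 0, 0], 0]
    - [[1, 0, 0], 0]
    - [[1, 0, 0], 0]

```text
clock: 31.08
eef_pos: [0.5842, -0.053, 0.1384]
tool_rot: [0.699, 0.715, -0.0, 0.004]
ft_force: [5.3, -8.9, 5.7]
grip_width: 0.017
grasp_force: 61.0
```

The force is climbing while the stop barely moves, so the row is snug. I release and withdraw.

Call:
step_arm:
  rows:
    - [[0, 0, 0], 0]
    - [[0, 0, 0], 0]
    - [[0, 0, -20], 0]
    - [[0, 0, -60], 0]
    - [[0, 0, -120], 0]
    - [[-60, -30, -120], 0]
    - [[-120, -90, -120], 0]
    - [[-160, -150, -120], 0]
    - [[-160, -200, -120], 0]
    - [[-160, -200, -120], 0]
    - [[-160, -200, -120], 0]
  claw: 0

```text
clock: 32.45
eef_pos: [0.3851, -0.2145, 0.2561]
tool_rot: [0.699, 0.715, 0.0, -0.0]
ft_force: [-0.3, 0.6, -0.1]
grip_width: 0.0426
grasp_force: 0.0
```

```bash
python3 - <<'E'
from h import *
p,d=bot.camera("top");caps("top",p,d)
P=pts("top",d,np.ones(d.shape,bool));L=P[(P[:,2]>.092)&(P[:,2]<.105)&(abs(P[:,0]-.58)<.03)&(P[:,1]<0)&(P[:,1]>-.12)];print("lug",np.median(L,0),len(L))
q,_=bot.camera("scene")
cv2.imwrite("pics/fin.png",np.hstack([cv2.resize(p[130:280,180:380],(400,300)),cv2.resize(q[120:285,160:380],(400,300))])[:,:,::-1])
o=bot.get_obs();print(o["clock"],o["eef_pos"],o["ft_force"])
E
```

```text
top [247. 193.] 1338 med [0.5772 0.1103 0.0846] top [0.5771 0.1097 0.0846] [0.583  0.1108] 0.1355 1312
lug [ 0.5806959  -0.05223061  0.09774239] 42
32.55 [ 0.38707058 -0.21437302  0.25624116] [0.86657532 0.59567157 0.26470505]
```

View pics/fin.png

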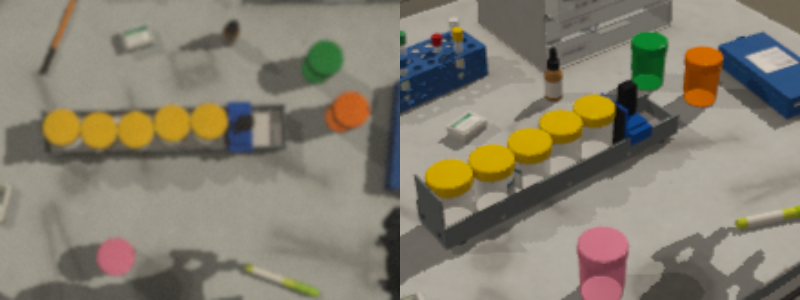

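The final view shows the five yellow caps upright in one tight row, from (62,127) to (209,121) in the left panel, with the blue stop at (240,127) against them. The pink, orange and green jars, the highlighter and the bottle are where they were.

```bash
python3 -c "
from workcell import bot
print(bot.job_done())"
```

```text
the job is handed in; nothing more can be done
None
```

The job is handed in: I drew the end stop back, stood the three loose yellow-capped jars in the rack, and slid the stop up until all five stood upright and snug, at about 33 s on the robot's clock.

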